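Sort sealed clip tins into full and spent by their weight

TASK

Two identical sealed round tins of seal clips stand on the bench, and only the weight felt on lifting tells whether a tin is full (about 390 g) or spent (about 80 g); both may be full, both spent, or one of each. Stand every full tin upright inside the long rectangular steel tray and every spent tin upright inside the round steel dish, setting them down rather than dropping them.

Things in the scene. Friction and masses are not known exactly. Their poses are not given: they have to be found in the camera images.
- tin_1_center (a point): centre of the first sealed tin: an upright pale aluminium cylinder with a white paper band and a slightly wider pressed lid, 61 mm across and 72 mm tall; this point is on its axis, 36 mm above its underside, z axis up. It cannot be opened. Full it weighs 340 to 450 g, spent about 80 g, and this changes from run to run
- tin_2_center (a point): centre of the second tin, which looks the same in every way: 61 mm across, 72 mm tall, point on its axis 36 mm above its underside. Full 340 to 450 g, spent about 80 g, independent of the first tin
- long_tray: rectangular steel tray for full tins, fixed to the bench, 220 x 140 mm outside and 16 mm high with a small loop handle at each end; walls and floor 4 mm thick. Origin at the centre of its underside (its inner floor is 4 mm higher), x axis along its 220 mm length, z up. There is room for two tins side by side along its length. It may stand left or right
- round_dish: round steel dish for spent tins, fixed to the bench, 200 mm across the rim, about 184 mm across the inner floor, 16 mm high; wall and floor 4 mm thick. Origin at the centre of its underside (its inner floor is 4 mm higher), z up. There is room for two tins side by side. It stands on the side where the long tray is not
There are look-alikes about, which are no part of the job. Leave any black look-alike of the part that bears tin_2_center alone. What is shaped like the part that bears tin_1_center but black or orange is not meant.

How it is judged:
At the end, for the whole second after the job is handed in: Both tins stand upright (within 10 degrees) on the floor of a container, at rest and released: every full tin (over 200 g) in the long tray, every spent tin in the round dish (angle between each of tin_1_center, tin_2_center's own z axis and vertical below 0.175 rad and linear speed of each of tin_1, tin_2 below 0.02 m/s and ((x of tin_1_center in the frame of long_tray between -0.085 and 0.085 m and y of tin_1_center in the frame of long_tray between -0.045 and 0.045 m and z of tin_1_center in the frame of long_tray between 0.031 and 0.049 m and contact force between tin_1 and long_tray above 2 N) or (horizontal distance between tin_1_center and round_dish below 0.073 m and z of tin_1_center in the frame of round_dish between 0.031 and 0.049 m and contact force between tin_1 and round_dish between 0.2 and 2 N)) and ((x of tin_2_center in the frame of long_tray between -0.085 and 0.085 m and y of tin_2_center in the frame of long_tray between -0.045 and 0.045 m and z of tin_2_center in the frame of long_tray between 0.031 and 0.049 m and contact force between tin_2 and long_tray above 2 N) or (horizontal distance between tin_2_center and round_dish below 0.073 m and z of tin_2_center in the frame of round_dish between 0.031 and 0.049 m and contact force between tin_2 and round_dish between 0.2 and 2 N))); the robot touches nothing.
It fails at once if a tin is dropped or banged into the tray or dish (contact force between any of tin_1, tin_2 and long_tray above 60 N or contact force between any of tin_1, tin_2 and round_dish above 60 N).
It also fails if it takes over 50 s, if anything falls off the work surface, if the arm or the gripper's body presses on something with over 40 N, if the wrist force passes 120 N, or if a joint passes its speed limit or range.

ROBOT

A 7-joint arm with a two-finger parallel gripper is mounted at the origin on a cart in front of the work surface, level with it; the furniture and walls round the work are solid. World frame = base frame: x ahead of the robot, y to its left, z up, the work surface at z = 0. Lengths are in m, angles in rad, forces in N, time in s.
With the tool pointing down it reaches from about 0.4 to 0.85 m from the base axis. Payload 4.5 kg.
Tool frame: the origin (TCP) lies midway between the tips of the shut fingers; the grasp point (between the pads) lies 19 mm behind it; z points along the fingers, x is the direction in which the jaws open and shut, and the axes are right-handed (so a half turn about z gives the same grasp; the last joint's range is limited). The gripper opens to 88 mm and grips with 3 to 60 N. Pads are 18 mm wide; open, the fingers measure 123 mm over their backs; the gripper's body (75 mm by 187 mm) begins 45 mm behind the grasp point.
Start: joints at [1.314, 0.689, -0.195, 1.565, 0.157, 0.902, -0.215], TCP at [0.179, -0.599, 0.209] pointing down, gripper open.
Joint ranges: [-3.01, 3.01], [-0.46, 2.08], [-1.47, 1.51], [0.13, 2.56], [-1, 4.14], [0.04, 2.09], [-2.66, 2.66]. Speed limits (rad/s): [2.57, 2.57, 3.14, 3.14, 3.14, 3.14, 3.14].

INTERFACE

Orientations are given as a rotation vector (axis times angle).
In Python, from workcell import manip gives the robot as it stands.
- The arm moves only by the tool play_rows, never from a script. Its argument "steps" is one flat list of numbers, 7 for each row, row after row: the shift along the tool's x, y, z as a fraction of full scale, then the turn, a rotation vector about the tool's x, y, z as a fraction of full scale, then the opening, from 0 (shut) to 1 (fully open). In form: [dx, dy, dz, wx, wy, wz, claw, dx, dy, dz, wx, wy, wz, claw, ...]. A call has 1 to 20 rows; each row is the pose to reach, as a shift and turn from the pose measured when the call began, along the tool's axes at that moment; what a row does not reach only later rows make up. Full scale, the value 1, is 0.2 m for a shift and pi/4 rad for a turn. A row lasts 1/8 s, in which the tool goes at most 62.5 mm and 10.7 degrees, less where a joint would pass 70% of its speed; a pose out of reach is approached as far as the arm can. A call with a number of a shift or a turn outside -1 to 1 is refused whole. A call with a gripper value outside its range is refused whole. The fingers move at their own pace and stop on an object; the grip force is fixed at half the most. Time passes only in rows, so rows that repeat a pose let the fingers close. It gives the time, the measured TCP pose, the force and the opening at its end, in the units of the state.
- manip.observe(): the state, without advancing time (a new reading comes with each control period).
- manip.read_camera(name): name is "scene" or "top" or "wrist"; returns a dict with "image" (384x512x3 uint8, red, green, blue), "range_z" (384x512 float32, m along the optical axis (not along the pixel's ray), 0 where there is no reading), "fx", "fy", "cx", "cy" (pixels), "R" (3x3) and "t" (3): a world point X has camera coordinates R X + t; the wrist camera has in their place "hand_eye" (4x4, takes a point from camera to tool coordinates, whose origin is the TCP and whose axes are the tool frame's). Camera axes: x right, y down, z forward; pixel columns grow to the right and rows downward; lengths in m; the calibration is good to about 2 mm. The wrist camera is an equidistant fisheye: a pixel r from the principal point sees the ray r / f radians off the axis. A picture is of the moment at which its call begins: read the wrist's pose just before it.
- manip.job_done(): hands the job in, once; it reports no verdict.
The state is a dict: "time_s": time; "joint_positions": joint angles; "dq": joint speeds; "joint_torque": joint torques, N m; "tool_pos": TCP position; "tcp_rot": TCP orientation; "wrist_force": force on the tool from outside, world axes, zero at the start; "moment": the same for the moment, N m; "grip_width": opening from 0.0 (shut) to 1.0 (fully open).
Only numpy, scipy, OpenCV 4.12 (cv2) and the standard library are available. Lean on these libraries where they do the work, as an engineer would, in place of code of your own. Each camera call takes 0.05 s, during which the arm holds its last target.

## Working session

There is one attempt and no reset: what is moved stays moved. The work goes in short steps, Python scripts to look and compute and a tool call to move; the robot and the scene stay as the last step left them, time stands still between calls to the robot, and variables do not carry over. Pictures are saved under pics/ and viewed, and the job is handed in when it is done.

Besides the shell and the picture viewer there is one more tool, called in YAML: its name, and indented under it one key for each argument. play_rows: Moves the arm, as the interface text tells. Shift numbers are shares of 0.2 m and turn numbers shares of pi/4 rad, none past 1 either way. Its arguments: {"type":"object","properties":{"steps":{"type":"array"}},"required":["steps"]}

```bash
mkdir -p pics; python3 - <<'E'
from workcell import manip
import cv2,numpy as np
s=manip.observe();print({k:np.round(v,3).tolist() for k,v in s.items()})
for n in ["scene","top"]:
    c=manip.read_camera(n);cv2.imwrite(f"pics/{n}0.png",c["image"][:,:,::-1]);np.savez(f"{n}0.npz",**c)
    print(n,c["fx"],c["cx"],c["cy"],np.round(c["R"],3).tolist(),c["t"])
E
```

```text
{'time_s': 0.0, 'joint_positions': [1.314, 0.69, -0.195, 1.566, 0.157, 0.902, -0.215], 'dq': [-0.0, 0.0, 0.0, -0.002, -0.0, 0.001, -0.0], 'joint_torque': [0.0, -52.756, -1.267, -15.343, -0.053, 0.007, 0.0], 'tool_pos': [0.179, -0.598, 0.208], 'tcp_rot': [-2.519, 1.875, 0.002], 'wrist_force': [0.299, 0.365, -0.384], 'moment': [0.023, 0.048, -0.032], 'grip_width': 0.998}
scene 478.1142343281268 262.73468748168995 191.01635064716257 [[-0.703, -0.712, -0.005], [-0.463, 0.462, -0.756], [0.54, -0.529, -0.655]] [0.33971617 0.30795429 1.36651354]
top 469.38016908192236 257.675108728929 188.578383298595 [[-0.018, -1.0, -0.019], [-0.996, 0.019, -0.092], [0.093, 0.017, -0.996]] [-0.01530093  0.53891905  1.3152691 ]
```

View pics/top0.png

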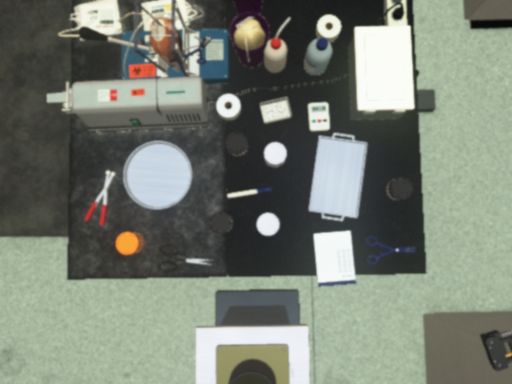

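View pics/scene0.png

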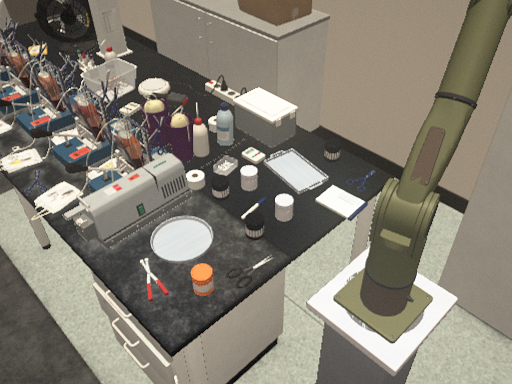

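Two white-lidded cylinders are visible in the top view at about (275,153) and (268,224). The black ones at (237,145), (222,222) and (400,189) and the orange one at (129,243) are look-alikes. The white rings at (229,105) and (328,26) are tape rolls. The tray is at (338,177) and the dish at (158,175).

```bash
cat > h.py <<'E'
import numpy as np,cv2
def ray(c,u,v,z):
    d=np.array([(u-c["cx"])/c["fx"],(v-c["cy"])/c["fy"],1.]);R=c["R"];o=-R.T@c["t"];w=R.T@d
    return o+w*(z-o[2])/w[2]
def pts(c):
    h,w=c["range_z"].shape;u,v=np.meshgrid(np.arange(w),np.arange(h));Z=c["range_z"]
    P=np.stack([(u-c["cx"])/c["fx"]*Z,(v-c["cy"])/c["fy"]*Z,Z],-1)
    return (P-c["t"])@c["R"]
E
python3 - <<'E'
from h import *
c=dict(np.load("top0.npz"));P=pts(c);im=c["image"].astype(int)
g=im.min(2);rngs=im.max(2)-g
for n,(u,v),lo,hi in [("a",(275,153),.055,.09),("b",(268,224),.055,.09)]:
    m=np.zeros(g.shape,np.uint8);m[v-25:v+25,u-25:u+25]=1
    mm=(m>0)&(g>150)&(P[...,2]>lo)&(P[...,2]<hi)
    q=P[mm];vv,uu=np.nonzero(mm);cc,r=cv2.minEnclosingCircle(np.c_[uu,vv].astype(np.float32))
    print(n,mm.sum(),cc,r,"px mean",ray(c,uu.mean(),vv.mean(),.072).round(4),"depth",q.mean(0).round(4),np.ptp(q,0).round(3))
for n,(u,v),d in [("tray",(338,177),50),("dish",(158,175),45)]:
    m=np.zeros(g.shape,np.uint8);m[v-d:v+d,u-d:u+d]=1
    mm=((m>0)&(g>110)).astype(np.uint8)
    k,l,s,ce=cv2.connectedComponentsWithStats(mm);i=l[v,u];cn,_=cv2.findContours((l==i).astype(np.uint8),cv2.RETR_EXTERNAL,cv2.CHAIN_APPROX_NONE)
    cn=cn[0].reshape(-1,2);W=np.array([ray(c,a,b,.016)[:2] for a,b in cn]);rc=cv2.minAreaRect((W*1000).astype(np.float32))
    print(n,s[i],rc,cv2.boxPoints(rc).round(0).tolist(),"floor z",np.median(P[l==i],0),ray(c,*ce[i],.01))
    if n=="dish":print(cv2.minEnclosingCircle((W*1000).astype(np.float32)))
cr=np.vstack([cv2.resize(c["image"][100:260,110:430],None,fx=2.4,fy=2.4,interpolation=2)]);cv2.imwrite("pics/crop0.png",cr[:,:,::-1])
s=dict(np.load("scene0.npz"));cv2.imwrite("pics/crop1.png",cv2.resize(s["image"][140:300,140:340],None,fx=3.5,fy=3.5,interpolation=2)[:,:,::-1])
E
```

```text
a 384 (274.64013671875, 152.9777069091797) 11.105961799621582 px mean [ 0.6325 -0.0752  0.072 ] depth [ 0.6327 -0.0752  0.0708] [0.06  0.059 0.021]
b 388 (267.375, 223.8125) 11.188298225402832 px mean [ 0.4372 -0.0511  0.072 ] depth [ 0.4372 -0.0511  0.0709] [0.058 0.058 0.016]
tray [ 308  132   59   90 4021] ((570.9912719726562, -255.4149169921875), (143.5433807373047, 252.51329040527344), 80.45340728759766) [[435.0, -305.0], [684.0, -347.0], [707.0, -206.0], [458.0, -164.0]] floor z [ 0.57061694 -0.25675644  0.00416099] [ 0.57051186 -0.25627881  0.01      ]
dish [ 123  140   70   70 3779] ((585.7510375976562, 264.308837890625), (199.77696228027344, 200.98532104492188), 25.83760643005371) [[452.0, 311.0], [540.0, 130.0], [719.0, 217.0], [632.0, 398.0]] floor z [0.58643292 0.26784533 0.00398425] [0.58611227 0.2662553  0.01      ]
((586.0521240234375, 264.7845153808594), 101.33761596679688)
```

View pics/crop1.png

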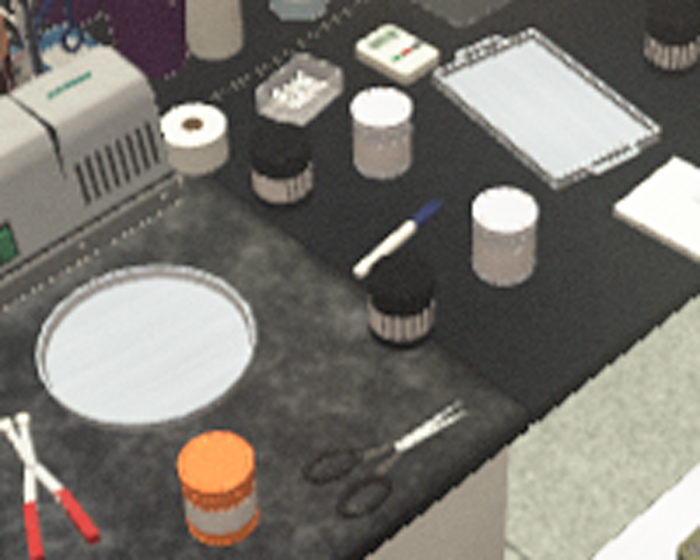

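The crop confirms it: the two all-white-lidded tins with pale bodies fit the description, and the black and orange ones don't. The measured tops (z≈0.071) and widths (≈60 mm) match too. Next I'll check obstacle heights and make a move helper.

```bash
cat >> h.py <<'E'
from scipy.spatial.transform import Rotation as Ro
def plan(s,targets):
    R=Ro.from_rotvec(s["tcp_rot"]);p=np.array(s["tool_pos"])
    for (x,y,z,yaw) in targets:
        cx,sx=np.cos(np.radians(yaw)),np.sin(np.radians(yaw))
        T=Ro.from_matrix(np.array([[cx,sx,0],[sx,-cx,0],[0,0,-1.]]))
        d=R.inv().apply(np.array([x,y,z])-p)/.2;w=(R.inv()*T).as_rotvec()/(np.pi/4)
        print((x,y,z,yaw),d.round(3).tolist(),w.round(3).tolist())
E
python3 - <<'E'
from h import *
from workcell import manip
c=dict(np.load("top0.npz"));P=pts(c)
g=np.zeros((14,20))
print("cols y",[round(.45-.05*j,2) for j in range(20)])
for i in range(14):
    for j in range(20):
        x0=.95-.05*i;y0=.45-.05*j
        m=(abs(P[...,0]-x0)<.025)&(abs(P[...,1]-y0)<.025)&(c["range_z"]>0)
        if m.any(): g[i,j]=np.percentile(P[m][:,2],98)
    print(round(x0,2),(g[i]*100).round().astype(int).tolist())
s=manip.observe();print(s["time_s"])
plan(s,[(.3,-.48,.2,-40),(.31,-.45,.2,-30)])
E
```

```text
cols y [0.45, 0.4, 0.35, 0.3, 0.25, 0.2, 0.15, 0.1, 0.05, 0.0, -0.05, -0.1, -0.15, -0.2, -0.25, -0.3, -0.35, -0.4, -0.45, -0.5]
0.95 [19, 20, 17, 26, 29, 29, 25, 26, 17, 22, 19, 20, 1, 14, 3, 14, 14, 14, 14, 0]
0.9 [1, 1, 6, 24, 28, 30, 25, 26, 17, 23, 18, 18, 13, 18, 13, 14, 14, 14, 14, 1]
0.85 [14, 0, 15, 21, 25, 25, 25, 10, 6, 1, 1, 1, 1, 12, 1, 14, 14, 14, 14, 1]
0.8 [18, 16, 16, 16, 16, 16, 16, 16, 4, 2, 3, 3, 1, 2, 2, 14, 14, 14, 14, 1]
0.75 [18, 16, 16, 16, 16, 16, 16, 15, 4, 1, 3, 3, 1, 3, 2, 14, 14, 14, 14, 1]
0.7 [5, 5, 5, 7, 5, 4, 5, 3, 7, 7, 1, 1, 1, 2, 2, 2, 1, 0, 1, 1]
0.65 [1, 0, 2, 2, 1, 2, 0, 1, 8, 8, 8, 8, 1, 2, 1, 2, 2, 1, 1, 1]
0.6 [1, 1, 2, 1, 1, 1, 2, 1, 1, 1, 7, 7, 0, 2, 1, 1, 2, 1, 1, 1]
0.55 [1, 1, 2, 1, 1, 2, 1, 1, 1, 2, 2, 0, 1, 2, 1, 2, 1, 8, 7, 1]
0.5 [1, 1, 2, 2, 2, 2, 1, 1, 1, 1, 0, 0, 2, 1, 1, 2, 1, 7, 8, 1]
0.45 [1, 1, 1, 1, 1, 0, 1, 8, 7, 7, 8, 7, 1, 2, 2, 2, 1, 0, 1, 1]
0.4 [1, 0, 8, 7, 1, 1, 1, 7, 7, 1, 7, 1, 1, 2, 2, 1, 1, 1, 1, 0]
0.35 [1, 1, 7, 7, 1, 1, 1, 1, 1, 0, 1, 0, 0, 2, 2, 1, 1, 1, 1, 1]
0.3 [0, 1, 0, 0, 1, 1, 1, 0, 1, 1, 1, 1, 0, 2, 2, 2, 1, 0, 1, 1]
0.1
(0.3, -0.48, 0.2, -40) [-0.392, -0.749, 0.04] [-0.0, 0.002, -0.741]
(0.31, -0.45, 0.2, -30) [-0.522, -0.84, 0.04] [-0.001, 0.002, -0.963]
```

play_rows:
  steps: [-0.522, -0.84, 0.04, 0, 0, -0.96, 1, -0.522, -0.84, 0.04, 0, 0, -0.96, 1, -0.522, -0.84, 0.04, 0, 0, -0.96, 1, -0.522, -0.84, 0.04, 0, 0, -0.96, 1, -0.522, -0.84, 0.04, 0, 0, -0.96, 1, -0.522, -0.84, 0.04, 0, 0, -0.96, 1]

```text
time_s: 0.85
tool_pos: [0.3087, -0.4511, 0.1997]
tcp_rot: [-3.031, 0.824, 0.003]
wrist_force: [0.1, 0.4, 0.1]
grip_width: 1.0
```

```bash
python3 - <<'E'
from h import *
from workcell import manip
s=manip.observe();print(s["time_s"],np.round(s["joint_positions"],3),s["wrist_force"])
plan(s,[(.4,-.3,.18,0),(.41,-.26,.17,0)])
E
```

```text
0.85 [ 1.125  0.617 -0.393  1.806  0.32   0.784  0.037] [0.0648055  0.36703653 0.05316067]
(0.4, -0.3, 0.18, 0) [0.011, -0.883, 0.099] [-0.001, 0.002, -0.676]
(0.41, -0.26, 0.17, 0) [-0.047, -1.08, 0.149] [-0.001, 0.002, -0.676]
```

play_rows:
  steps: [0.01, -0.88, 0.1, 0, 0, -0.676, 1, 0.01, -0.88, 0.1, 0, 0, -0.676, 1, 0.01, -0.88, 0.1, 0, 0, -0.676, 1, 0.01, -0.88, 0.1, 0, 0, -0.676, 1, 0.01, -0.88, 0.1, 0, 0, -0.676, 1]

```text
time_s: 1.48
tool_pos: [0.3985, -0.3022, 0.1796]
tcp_rot: [3.142, -0.008, -0.004]
wrist_force: [-0.4, -0.7, -0.2]
grip_width: 1.003
```

```bash
python3 - <<'E'
from h import *
from workcell import manip
s=manip.observe();print(s["time_s"],np.round(s["joint_positions"],3),s["wrist_force"])
plan(s,[(.43,-.12,.15,0),(.437,-.105,.14,0)])
E
```

```text
1.475 [ 0.874  0.608 -0.506  1.956  0.45   0.692  0.085] [-0.37049315 -0.66091618 -0.22534124]
(0.43, -0.12, 0.15, 0) [0.153, -0.912, 0.147] [0.0, 0.004, -0.007]
(0.437, -0.105, 0.14, 0) [0.188, -0.987, 0.197] [0.0, 0.004, -0.007]
```

play_rows:
  steps: [0.153, -0.912, 0.147, 0, 0, 0, 1, 0.153, -0.912, 0.147, 0, 0, 0, 1, 0.153, -0.912, 0.147, 0, 0, 0, 1, 0.153, -0.912, 0.147, 0, 0, 0, 1]

```text
time_s: 1.98
tool_pos: [0.431, -0.1167, 0.15]
tcp_rot: [-3.14, 0.0, 0.003]
wrist_force: [0.3, -1.6, 1.3]
grip_width: 1.001
```

```bash
python3 - <<'E'
from h import *
from workcell import manip
s=manip.observe();print(s["time_s"],np.round(s["joint_positions"],3),s["wrist_force"])
plan(s,[(.4372,-.0511,.13,0),(.4372,-.0511,.024,0)])
E
```

```text
1.975 [ 0.434  0.593 -0.42   2.137  0.487  0.506 -0.356] [ 0.25631812 -1.57193027  1.31148173]
(0.4372, -0.0511, 0.13, 0) [0.031, -0.328, 0.1] [-0.002, 0.003, -0.0]
(0.4372, -0.0511, 0.024, 0) [0.032, -0.327, 0.63] [-0.002, 0.003, -0.0]
```

play_rows:
  steps: [0.031, -0.328, 0.1, 0, 0, 0, 1, 0.031, -0.328, 0.1, 0, 0, 0, 1, 0.031, -0.328, 0.1, 0, 0, 0, 1, 0.031, -0.328, 0.28, 0, 0, 0, 1, 0.031, -0.328, 0.45, 0, 0, 0, 1, 0.031, -0.328, 0.58, 0, 0, 0, 1, 0.031, -0.328, 0.63, 0, 0, 0, 1, 0.031, -0.328, 0.63, 0, 0, 0, 1, 0.031, -0.328, 0.63, 0, 0, 0, 0, 0.031, -0.328, 0.63, 0, 0, 0, 0, 0.031, -0.328, 0.63, 0, 0, 0, 0, 0.031, -0.328, 0.63, 0, 0, 0, 0, 0.031, -0.328, 0.63, 0, 0, 0, 0, 0.031, -0.328, 0.63, 0, 0, 0, 0]

```text
time_s: 3.72
tool_pos: [0.4379, -0.0509, 0.0246]
tcp_rot: [-3.14, 0.0, 0.0]
wrist_force: [1.0, -0.7, 6.2]
grip_width: 0.67
```

```bash
python3 - <<'E'
from h import *
from workcell import manip
s=manip.observe();print(s["time_s"],np.round(s["joint_positions"],3),s["wrist_force"],s["grip_width"])
plan(s,[(.4372,-.0511,.09,0),(.4372,-.0511,.14,0)])
E
```

```text
3.725 [ 0.058  0.833 -0.074  2.244  0.684  0.085 -0.675] [ 1.02788353 -0.74048393  6.2212232 ] 0.6699046493786692
(0.4372, -0.0511, 0.09, 0) [-0.004, 0.001, -0.327] [-0.002, 0.0, -0.0]
(0.4372, -0.0511, 0.14, 0) [-0.004, 0.0, -0.577] [-0.002, 0.0, -0.0]
```

play_rows:
  steps: [0, 0, -0.1, 0, 0, 0, 0, 0, 0, -0.25, 0, 0, 0, 0, 0, 0, -0.4, 0, 0, 0, 0, 0, 0, -0.55, 0, 0, 0, 0, 0, 0, -0.577, 0, 0, 0, 0, 0, 0, -0.577, 0, 0, 0, 0, 0, 0, -0.577, 0, 0, 0, 0, 0, 0, -0.577, 0, 0, 0, 0, 0, 0, -0.577, 0, 0, 0, 0]

```text
time_s: 4.85
tool_pos: [0.4376, -0.051, 0.1395]
tcp_rot: [-3.14, -0.0, 0.002]
wrist_force: [0.4, 0.2, -3.0]
grip_width: 0.673
```

```bash
python3 - <<'E'
from h import *
from workcell import manip
s=manip.observe();print(s["time_s"],np.round(s["joint_positions"],3),s["wrist_force"],s["grip_width"])
for i in range(4):
    c=manip.read_camera("top");print(np.round(manip.observe()["wrist_force"],2))
s=manip.observe()
plan(s,[(.47,-.2,.14,-10),(.47,.1,.14,0)])
E
```

```text
4.85 [ 0.277  0.606 -0.411  2.165  0.527  0.467 -0.546] [ 0.3942643   0.23382367 -3.00612099] 0.6728093211781945
[-0.73 -0.67 -3.66]
[-0.75  0.19 -4.71]
[ 0.37  1.42 -3.94]
[-0.45  0.01 -3.96]
(0.47, -0.2, 0.14, -10) [0.161, 0.745, -0.001] [-0.001, 0.0, 0.222]
(0.47, 0.1, 0.14, 0) [0.161, -0.755, 0.0] [-0.001, 0.0, -0.0]
```

About −3.9 N, so roughly 400 g: tin B is full and goes in the tray's near slot.

```bash
python3 - <<'E'
from h import *
from workcell import manip
s=manip.observe()
plan(s,[(.5215,-.2477,.12,-9.6),(.5215,-.2477,.06,-9.6)])
E
```

```text
(0.5215, -0.2477, 0.12, -9.6) [0.418, 0.983, 0.098] [-0.001, 0.0, 0.213]
(0.5215, -0.2477, 0.06, -9.6) [0.418, 0.984, 0.398] [-0.001, 0.0, 0.213]
```

play_rows:
  steps: [0.1, 0.23, 0, 0, 0, 0.1, 0, 0.2, 0.48, 0, 0, 0, 0.213, 0, 0.32, 0.74, 0.05, 0, 0, 0.213, 0, 0.418, 0.983, 0.1, 0, 0, 0.213, 0, 0.418, 0.983, 0.2, 0, 0, 0.213, 0, 0.418, 0.983, 0.33, 0, 0, 0.213, 0, 0.418, 0.983, 0.4, 0, 0, 0.213, 0, 0.418, 0.983, 0.4, 0, 0, 0.213, 0, 0.418, 0.983, 0.4, 0, 0, 0.213, 0]

```text
time_s: 6.18
tool_pos: [0.5221, -0.2476, 0.0604]
tcp_rot: [-3.13, 0.262, -0.002]
wrist_force: [0.6, -0.9, -4.1]
grip_width: 0.673
```

```bash
python3 - <<'E'
from h import *
from workcell import manip
s=manip.observe();print(np.round(s["joint_positions"],3),s["wrist_force"],s["grip_width"])
plan(s,[(.5215,-.2477,.028,-9.6)])
E
```

```text
[ 0.579  0.859 -0.374  1.819  0.541  0.566 -0.308] [ 0.56470544 -0.91648324 -4.14694272] 0.6734420593578543
(0.5215, -0.2477, 0.028, -9.6) [-0.003, 0.001, 0.162] [-0.001, -0.001, 0.001]
```

play_rows:
  steps: [0, 0, 0.05, 0, 0, 0, 0, 0, 0, 0.1, 0, 0, 0, 0, 0, 0, 0.13, 0, 0, 0, 0, 0, 0, 0.145, 0, 0, 0, 0, 0, 0, 0.152, 0, 0, 0, 0, 0, 0, 0.157, 0, 0, 0, 0, 0, 0, 0.16, 0, 0, 0, 0, 0, 0, 0.16, 0, 0, 0, 0]

```text
time_s: 7.18
tool_pos: [0.5224, -0.2473, 0.0289]
tcp_rot: [-3.13, 0.262, -0.002]
wrist_force: [-0.1, 1.7, -0.8]
grip_width: 0.67
```

play_rows:
  steps: [0, 0, 0, 0, 0, 0, 0.9, 0, 0, 0, 0, 0, 0, 0.9, 0, 0, 0, 0, 0, 0, 0.9, 0, 0, -0.1, 0, 0, 0, 0.9, 0, 0, -0.3, 0, 0, 0, 0.9, 0, 0, -0.55, 0, 0, 0, 1, 0, 0, -0.6, 0, 0, 0, 1, 0, 0, -0.6, 0, 0, 0, 1]

```text
time_s: 8.18
tool_pos: [0.5222, -0.2477, 0.1491]
tcp_rot: [-3.13, 0.262, -0.004]
wrist_force: [0.6, 0.4, -1.3]
grip_width: 1.002
```

```bash
python3 - <<'E'
from h import *
from workcell import manip
s=manip.observe();print(s["time_s"],np.round(s["joint_positions"],3),s["wrist_force"],s["grip_width"])
plan(s,[(.62,-.1,.145,0),(.6325,-.0752,.13,0)])
c=manip.read_camera("scene");cv2.imwrite("pics/s1.png",c["image"][:,:,::-1])
E
```

```text
8.175 [ 0.632  0.734 -0.464  1.764  0.454  0.75  -0.233] [ 0.60041583  0.39950053 -1.2727199 ] 1.0024988703041666
(0.62, -0.1, 0.145, 0) [0.359, -0.81, 0.022] [-0.0, -0.003, -0.213]
(0.6325, -0.0752, 0.13, 0) [0.4, -0.942, 0.097] [-0.0, -0.003, -0.213]
```

View pics/s1.png

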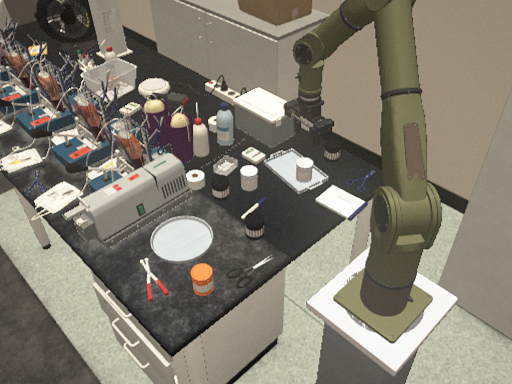

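Tin B stands upright in the tray, at pixel (304,168). Now tin A.

play_rows:
  steps: [0.1, -0.24, 0, 0, 0, -0.1, 1, 0.2, -0.48, 0, 0, 0, -0.213, 1, 0.3, -0.72, 0.02, 0, 0, -0.213, 1, 0.4, -0.942, 0.1, 0, 0, -0.213, 1, 0.4, -0.942, 0.1, 0, 0, -0.213, 1, 0.4, -0.942, 0.1, 0, 0, -0.213, 1, 0.4, -0.942, 0.1, 0, 0, -0.213, 1]

```text
time_s: 9.1
tool_pos: [0.6307, -0.0772, 0.1276]
tcp_rot: [3.141, -0.003, -0.002]
wrist_force: [0.8, -0.0, -0.2]
grip_width: 1.003
```

```bash
python3 - <<'E'
from h import *
from workcell import manip
s=manip.observe();print(s["time_s"],np.round(s["joint_positions"],3),s["wrist_force"],s["grip_width"])
for i in range(4):
    manip.read_camera("top");print(np.round(manip.observe()["wrist_force"],2))
plan(s,[(.6325,-.0752,.024,0)])
E
```

```text
9.1 [ 0.301  0.833 -0.472  1.595  0.474  0.831 -0.365] [ 0.83793816 -0.0406351  -0.18853056] 1.0028966561590216
[-0.41 -0.59 -0.59]
[ 0.   -0.25 -0.37]
[-0.5  -0.43  0.44]
[ 1.13 -0.17 -0.26]
(0.6325, -0.0752, 0.024, 0) [0.01, -0.01, 0.518] [0.001, 0.002, -0.003]
```

play_rows:
  steps: [0.01, -0.01, 0.12, 0, 0, 0, 1, 0.01, -0.01, 0.28, 0, 0, 0, 1, 0.01, -0.01, 0.43, 0, 0, 0, 1, 0.01, -0.01, 0.51, 0, 0, 0, 1, 0.01, -0.01, 0.518, 0, 0, 0, 1, 0.01, -0.01, 0.518, 0, 0, 0, 0, 0.01, -0.01, 0.518, 0, 0, 0, 0, 0.01, -0.01, 0.518, 0, 0, 0, 0, 0.01, -0.01, 0.518, 0, 0, 0, 0, 0.01, -0.01, 0.518, 0, 0, 0, 0, 0.01, -0.01, 0.518, 0, 0, 0, 0]

```text
time_s: 10.68
tool_pos: [0.6342, -0.0741, 0.0256]
tcp_rot: [-3.141, 0.002, -0.003]
wrist_force: [-0.3, -0.9, 5.6]
grip_width: 0.674
```

play_rows:
  steps: [0, 0, -0.1, 0, 0, 0, 0, 0, 0, -0.25, 0, 0, 0, 0, 0, 0, -0.4, 0, 0, 0, 0, 0, 0, -0.55, 0, 0, 0, 0, 0, 0, -0.577, 0, 0, 0, 0, 0, 0, -0.577, 0, 0, 0, 0, 0, 0, -0.577, 0, 0, 0, 0, 0, 0, -0.577, 0, 0, 0, 0, 0, 0, -0.577, 0, 0, 0, 0]

```text
time_s: 11.8
tool_pos: [0.6336, -0.0741, 0.1403]
tcp_rot: [-3.141, 0.002, -0.001]
wrist_force: [-0.1, -0.2, -0.6]
grip_width: 0.669
```

```bash
python3 - <<'E'
from h import *
from workcell import manip
s=manip.observe();print(s["time_s"],np.round(s["joint_positions"],3),s["wrist_force"],s["grip_width"])
for i in range(6):
    c=manip.read_camera("scene");print(np.round(manip.observe()["wrist_force"],2))
cv2.imwrite("pics/s2.png",c["image"][:,:,::-1])
s=manip.observe()
plan(s,[(.57,.1,.14,0),(.6203,-.2643,.12,-9.6)])
E
```

```text
11.8 [ 0.301  0.82  -0.482  1.579  0.464  0.857 -0.359] [-0.07673721 -0.16649264 -0.60281678] 0.6689932688430107
[-0.18 -0.5  -0.85]
[ 0.07 -0.76 -0.58]
[ 0.56 -0.23 -0.98]
[ 0.33  0.44 -1.18]
[-0.51  0.    0.06]
[-0.23 -0.51 -0.19]
(0.57, 0.1, 0.14, 0) [-0.321, -0.87, 0.005] [-0.0, -0.002, -0.002]
(0.6203, -0.2643, 0.12, -9.6) [-0.067, 0.951, 0.105] [-0.001, -0.002, 0.212]
```

View pics/s2.png

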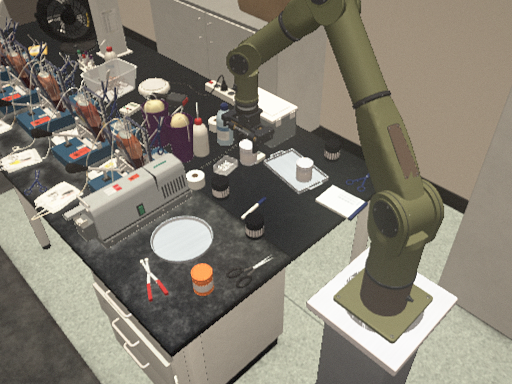

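Tin A is lifted (pixel 246,152) and reads about −0.7 N, so ~70 g: spent. It goes in the dish.

play_rows:
  steps: [-0.08, -0.22, 0, 0, 0, 0, 0, -0.16, -0.44, 0, 0, 0, 0, 0, -0.24, -0.65, 0, 0, 0, 0, 0, -0.321, -0.87, 0, 0, 0, 0, 0, -0.321, -0.87, 0, 0, 0, 0, 0]

```text
time_s: 12.72
tool_pos: [0.5686, 0.1058, 0.1416]
tcp_rot: [-3.138, -0.011, -0.003]
wrist_force: [0.5, -0.9, -1.0]
grip_width: 0.67
```

```bash
python3 - <<'E'
from h import *
from workcell import manip
s=manip.observe();print(s["time_s"],np.round(s["joint_positions"],3),s["wrist_force"],s["grip_width"])
plan(s,[(.578,.262,.14,0),(.578,.262,.06,0)])
E
```

```text
12.725 [ 1.000e-03  7.440e-01 -4.540e-01  1.769e+00  4.560e-01  7.310e-01
 -6.860e-01] [ 0.49188711 -0.9079231  -1.00972958] 0.6697809276072212
(0.578, 0.262, 0.14, 0) [0.052, -0.781, 0.011] [-0.005, -0.002, 0.009]
(0.578, 0.262, 0.06, 0) [0.052, -0.779, 0.411] [-0.005, -0.002, 0.009]
```

play_rows:
  steps: [0.02, -0.25, 0, 0, 0, 0, 0, 0.03, -0.5, 0, 0, 0, 0, 0, 0.05, -0.7, 0, 0, 0, 0.009, 0, 0.052, -0.78, 0.05, 0, 0, 0.009, 0, 0.052, -0.78, 0.15, 0, 0, 0.009, 0, 0.052, -0.78, 0.3, 0, 0, 0.009, 0, 0.052, -0.78, 0.4, 0, 0, 0.009, 0, 0.052, -0.78, 0.41, 0, 0, 0.009, 0, 0.052, -0.78, 0.41, 0, 0, 0.009, 0]

```text
time_s: 13.85
tool_pos: [0.5786, 0.262, 0.0607]
tcp_rot: [-3.137, 0.001, -0.004]
wrist_force: [0.1, -0.1, -1.1]
grip_width: 0.674
```

```bash
python3 - <<'E'
from h import *
from workcell import manip
s=manip.observe();print(s["time_s"],np.round(s["joint_positions"],3),s["wrist_force"],s["grip_width"])
plan(s,[(.578,.262,.029,0)])
E
```

```text
13.85 [-0.291  0.911 -0.381  1.641  0.482  0.679 -0.918] [ 0.11413772 -0.12612402 -1.14406508] 0.6743027484511152
(0.578, 0.262, 0.029, 0) [-0.003, 0.0, 0.158] [-0.005, -0.003, -0.001]
```

play_rows:
  steps: [0, 0, 0.05, 0, 0, 0, 0, 0, 0, 0.1, 0, 0, 0, 0, 0, 0, 0.13, 0, 0, 0, 0, 0, 0, 0.142, 0, 0, 0, 0, 0, 0, 0.149, 0, 0, 0, 0, 0, 0, 0.155, 0, 0, 0, 0, 0, 0, 0.158, 0, 0, 0, 0, 0, 0, 0.158, 0, 0, 0, 0]

```text
time_s: 14.85
tool_pos: [0.5789, 0.2625, 0.0297]
tcp_rot: [-3.137, 0.001, -0.005]
wrist_force: [-0.1, -0.6, 3.0]
grip_width: 0.67
```

play_rows:
  steps: [0, 0, 0, 0, 0, 0, 0.95, 0, 0, 0, 0, 0, 0, 0.95, 0, 0, 0, 0, 0, 0, 0.95, 0, 0, -0.1, 0, 0, 0, 0.95, 0, 0, -0.3, 0, 0, 0, 0.95, 0, 0, -0.55, 0, 0, 0, 1, 0, 0, -0.8, 0, 0, 0, 1, 0, 0, -0.8, 0, 0, 0, 1, 0, 0, -0.8, 0, 0, 0, 1]

```text
time_s: 15.98
tool_pos: [0.5781, 0.2612, 0.1901]
tcp_rot: [-3.137, 0.001, -0.005]
wrist_force: [-0.8, 0.6, -0.7]
grip_width: 1.001
```

```bash
python3 - <<'E'
from h import *
from workcell import manip
s=manip.observe();print(s["time_s"],s["tool_pos"],s["wrist_force"])
c=manip.read_camera("scene");cv2.imwrite("pics/s3.png",c["image"][:,:,::-1])
P=pts(c)
for n,x,y in [("B",.5222,-.2477),("A",.5785,.262)]:
    m=(np.hypot(P[...,0]-x,P[...,1]-y)<.045)&(P[...,2]>.068)&(P[...,2]<.09)&(c["range_z"]>0)
    q=P[m];print(n,m.sum(),q.mean(0).round(4),np.ptp(q,0).round(3))
    A=np.c_[q[:,:2],np.ones(len(q))];print("tilt",np.linalg.lstsq(A,q[:,2],rcond=None)[0][:2].round(3))
    d=q.mean(0)[:2]-[.5708,-.256];u=np.array([.986,-.167]);print("tray xy",d@u,d@[.167,.986],"dish d",np.hypot(*(q.mean(0)[:2]-[.586,.265])))
E
```

```text
15.975 [0.57810761 0.26123011 0.19005355] [-0.83172629  0.61782493 -0.7062669 ]
B 160 [ 0.518  -0.2438  0.0736] [0.062 0.074 0.012]
tilt [-0.001 -0.007]
tray xy -0.05412565896590974 0.0032353571589890293 dish d 0.5132992137661576
A 241 [0.5747 0.2634 0.0737] [0.063 0.063 0.013]
tilt [-0.002 -0.009]
tray xy -0.08292295748096262 0.5127271269815998 dish d 0.01145595466272329
```

View pics/s3.png

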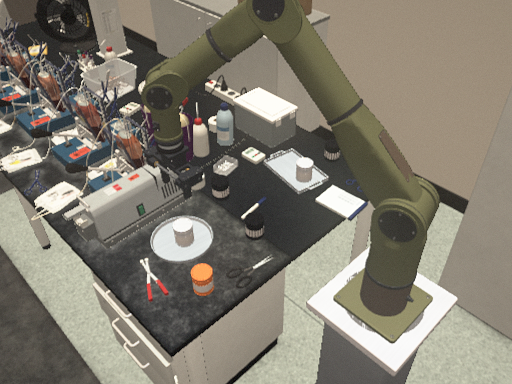

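```bash
python3 -c "
from workcell import manip
print(manip.job_done())"
```

```text
the job is handed in; nothing more can be done
None
```

I sorted both tins by weight and handed the job in at about 16 s. One tin was full and the other spent.

| Tin picked up at | Wrist reading | Result | Placed in |
|---|---|---|---|
| (0.437, −0.051) | about −3.9 N (≈390 g) | full | long tray, about 54 mm from the centre along its length and 3 mm across |
| (0.633, −0.075) | about −0.7 N (≈70 g) | spent | round dish, about 11 mm from its centre |

**Last checks:** In the final scene image both tins stand upright with under 1° of tilt. Their tops are at z ≈ 0.074, against 0.076 expected on the container floors. The gripper was open and clear at z = 0.19, and the last wrist reading was within noise.

**Disagreements and limits:** The scene-camera positions differ from the positions where I released the tins by about 4 to 6 mm. That is a little over the stated calibration error, but well inside the margins. The steady contact forces between the tins and their containers were not measured directly. I did not touch the black or orange look-alikes.

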